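# Wind up the clockwork of a pollen sampler

## Robot

A 6-joint arm with a two-finger parallel gripper is mounted at the origin on a cart in front of the work surface, level with it; the furniture and walls round the work are solid. World frame = base frame: x ahead of the robot, y to its left, z up, the work surface at z = 0. Lengths are in m, angles in rad, forces in N, time in s.
With the tool pointing down it reaches from about 0.35 to 0.925 m from the base axis. Payload 6.4 kg.
Tool frame: the origin (TCP) lies between the finger pads; the fingertips stand 17 mm ahead of it and the grasp point (between the pads) lies 2 mm behind it; z points along the fingers, y is the direction in which the jaws open and shut (so a half turn about z gives the same grasp; the last joint's range is limited). The gripper opens to 85 mm and grips with 20 to 120 N. Pads are 22 mm wide; open, the fingers measure 114 mm over their backs; the gripper's body (76 mm by 85 mm) begins 54 mm behind the grasp point. The pads swing forward as they close: fully open they stand 13 mm farther back than shut.
Start: joints at [1.09, 0.245, 1.558, -0, 1.339, -0.174], TCP at [0.196, 0.62, 0.211] pointing down, gripper open.
Joint ranges: [-3.13, 3.13], [-1.02, 2.26], [0.13, 2.54], [-0.95, 4.09], [0.21, 2.88], [-2.74, 2.74]. Speed limits (rad/s): [2.57, 2.57, 3.14, 3.14, 3.14, 3.14].

## Interface

Orientations are given as a rotation vector (axis times angle).
In Python, from station import readout, eyes, r gives the robot as it stands.
- The arm moves only by the tool step_arm, never from a script. Its argument "rows" is a list of rows, each a list of 3 entries, a list of its own where there are three numbers: the shift along the world's x, y, z in cm, then the turn, a rotation vector about the world's x, y, z in degrees, then the finger opening in cm, from 0 to 8.54. A call has 1 to 10 rows; each row is the pose to reach, as a shift and turn from the pose commanded when the call began; what a row does not reach only later rows make up. A row lasts 1/8 s, in which the tool goes at most 62.5 mm and 10.7 degrees, less where a joint would pass 70% of its speed; a pose out of reach is approached as far as the arm can. A call with a gripper value outside its range is refused whole. The fingers move at their own pace and stop on an object; the grip force is fixed at half the most. Time passes only in rows, so rows that repeat a pose let the fingers close. It gives the time, the measured TCP pose, the force and the opening at its end, in the units of the state.
- readout.get_state(): the state, without advancing time (a new reading comes with each control period).
- eyes.camera(name): name is "scene" or "side" or "wrist"; returns the picture (384x512x3 uint8, red, green, blue); there is no depth.
- eyes.camera_params(name): a dict with "fx", "fy", "cx", "cy" (pixels), "D" ([k1, k2, p1, p2, k3] as OpenCV has them; the pictures are not rectified), "cam_to_world" (4x4, takes a point from camera to world coordinates); the wrist camera has in their place "T_tool_cam" (4x4, takes a point from camera to tool coordinates, whose origin is the TCP and whose axes are the flange's). Camera axes: x right, y down, z forward; pixel columns grow to the right and rows downward; lengths in m; the calibration is good to about 2 mm. A picture is of the moment at which its call begins: read the wrist's pose just before it. camera_params takes no time and is no camera call.
- r.hand_in(): hands the job in, once; it reports no verdict.
The state is a dict: "time": time; "q": joint angles; "qvel": joint speeds; "effort": joint torques, N m; "tool_pos": TCP position; "tool_rot": TCP orientation; "wrist_force": force on the tool from outside, world axes, zero at the start; "moment": the same for the moment, N m; "grip_width": finger opening in m.
Only numpy, scipy, OpenCV 4.12 (cv2) and the standard library are available. Lean on these libraries where they do the work, as an engineer would, in place of code of your own. Each camera call takes 0.05 s, during which the arm holds its last target. There are 200 camera calls.

## Task

The clockwork of the pollen sampler has nearly run down: wind it up fully, turning the upright winged key clockwise (seen from above) in as many part turns as it takes until it comes up against its stop, so that the hand of the little dial stands in the green mark. Then let go and leave the key on its ratchet; do not push about the two dropper bottles and the specimen cup that stand round it.

Things in the scene. Friction and masses are not known exactly. Their poses are not given: they have to be found in the camera images.
- clockwork: grey metal housing, 155 mm (its x) by 240 mm (its y), 50 mm high, fixed to the table; origin at its underside's centre, z up. On its top, in its frame: key axis at (10, 50) mm with a brass ratchet wheel (86 mm across, top at z 62 mm) and a dark spring pawl, and a steel drum (92 mm across, top at z 75 mm) at (25, -68) mm.
- gauge (a joint): red hand of the white reserve dial (54 mm across, at (-45, -12) mm on the housing's top): geared to the key, it turns clockwise from the red marks (run down, 0 rad) to the green mark (fully wound, 4.06 to 4.24 rad)
- key_grip (a point): middle of the steel key's upright wing: a flat plate 80 mm long with round ends (along this point's x), 10 mm thick (along its y), 38 mm high, centred 97 mm above the table (its lower edge at 78 mm, top at 116 mm). It turns about the vertical axis (z) through this point, clockwise from above to wind; the two ends are alike.
- key (a joint): how far the key is wound, rad: grows clockwise seen from above; 0 is run down, the hard stop is at 6.05. A spring (about 0.05 N m when run down, 0.2 N m when fully wound) turns it back when let go, up to one click of 0.314, until the pawl holds it: it rests at whole multiples of 0.314, the last at 5.97 just short of the stop.
- stain_red: white dropper bottle with red cap, 37 mm across, 98 mm high, loose, bystander; origin at its foot's centre, z up
- stain_blue: white dropper bottle with blue cap, 37 mm across, 98 mm high, loose, bystander; origin at its foot's centre, z up
- specimen_cup: specimen cup with yellow lid, 65 mm across, 64 mm high, loose, bystander; origin at its foot's centre, z up

How it is judged:
At the end, for the whole second after the job is handed in: The key is let go and rests on the last click of its ratchet (joint above 5.8 rad of 6.05, turning slower than 0.1 rad/s) (value of joint key above 5.8 rad and velocity of joint key between -0.1 and 0.1 rad/s); the robot touches nothing.
It fails at once if the red-capped bottle is pushed more than 30 mm or tipped over (distance of stain_red from where it was at the start of the episode above 0.03 m or angle between stain_red's own z axis and vertical above 0.5 rad).
It fails at once if the blue-capped bottle is pushed more than 30 mm or tipped over (distance of stain_blue from where it was at the start of the episode above 0.03 m or angle between stain_blue's own z axis and vertical above 0.5 rad).
It fails at once if the specimen cup is pushed more than 30 mm or tipped over (distance of specimen_cup from where it was at the start of the episode above 0.03 m or angle between specimen_cup's own z axis and vertical above 0.5 rad).
It also fails if it takes over 70 s, if anything falls off the work surface, if the arm or the gripper's body presses on something with over 40 N, if the wrist force passes 120 N, or if a joint passes its speed limit or range.

## Working session

There is one attempt and no reset: what is moved stays moved. The work goes in short steps, Python scripts to look and compute and a tool call to move; the robot and the scene stay as the last step left them, time stands still between calls to the robot, and variables do not carry over. Pictures are saved under pics/ and viewed, about 8 in all and at most 12, crops included, and the job is handed in when it is done.

Besides the shell and the picture viewer there is one more tool, called after ">>>" as a command line: name --argument value ..., lists and objects as JSON in quotes. step_arm: Moves the arm, as the interface text tells. Its arguments: {"type":"object","properties":{"rows":{"type":"array"}},"required":["rows"]}

```bash
mkdir -p pics
cat > h.py <<'E'
from station import readout, eyes, r
import numpy as np, cv2
from scipy.spatial.transform import Rotation as R
def cam(name):
    s=readout.get_state(); p=eyes.camera_params(name)
    K=np.array([[p['fx'],0,p['cx']],[0,p['fy'],p['cy']],[0,0,1]]); D=np.array(p['D'],float)
    if name=='wrist':
        T=np.eye(4); T[:3,:3]=R.from_rotvec(s['tool_rot']).as_matrix(); T[:3,3]=s['tool_pos']; T=T@np.array(p['T_tool_cam'])
    else: T=np.array(p['cam_to_world'])
    return K,D,T
def shot(name,f):
    c=cam(name); im=eyes.camera(name); cv2.imwrite('pics/'+f+'.png',im[:,:,::-1]); np.savez('pics/'+f,K=c[0],D=c[1],T=c[2]); return im
def load(f):
    d=np.load('pics/'+f+'.npz'); return d['K'],d['D'],d['T']
def back(f,uv,z):
    K,D,T=load(f); n=cv2.undistortPoints(np.array([[uv]],float),K,D)[0,0]
    d=T[:3,:3]@np.array([n[0],n[1],1]); return T[:3,3]+d*(z-T[2,3])/d[2]
def proj(f,P):
    K,D,T=load(f); Ti=np.linalg.inv(T)
    return cv2.projectPoints(np.array(P,float).reshape(-1,3),cv2.Rodrigues(Ti[:3,:3])[0],Ti[:3,3],K,D)[0][:,0]
E
python3 - <<'E'
from h import *
s=readout.get_state(); print(s)
a=shot('scene','a'); b=shot('side','b'); c=shot('wrist','c')
for n in 'abc': print(n,load(n)[2][:3,3].round(3))
o=np.hstack([a,b])[:,:,::-1]; cv2.imwrite('pics/ab.png',cv2.resize(o,(800,300)))
E
```

```text
{'time': 0.0, 'q': array([ 1.08989483e+00,  2.45867690e-01,  1.55901711e+00,  8.04667105e-06,
        1.33870254e+00, -1.74124320e-01]), 'qvel': array([-1.12778393e-03, -1.15930757e-03, -2.50147096e-04, -1.79336658e-04,
        8.62645761e-04, -9.09258515e-05]), 'effort': array([-1.44146001e-03, -4.29485607e+01, -3.26136839e+01, -1.82153312e-04,
        5.16057495e-03, -6.99202030e-08]), 'tool_pos': array([0.1960173 , 0.61910954, 0.21004441]), 'tool_rot': array([-4.79900545e-01, -3.10406398e+00,  2.96213302e-03]), 'wrist_force': array([ 0.38253892, -0.4513688 , -0.22615364]), 'moment': array([ 0.02671137, -0.01088953,  0.0139189 ]), 'grip_width': 0.0854315544151274}
a [0.148 0.582 0.808]
b [ 0.618 -0.846  0.606]
c [0.128 0.64  0.373]
```

View pics/a.png

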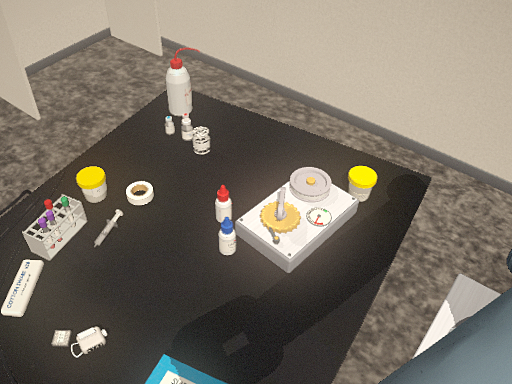

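View pics/b.png

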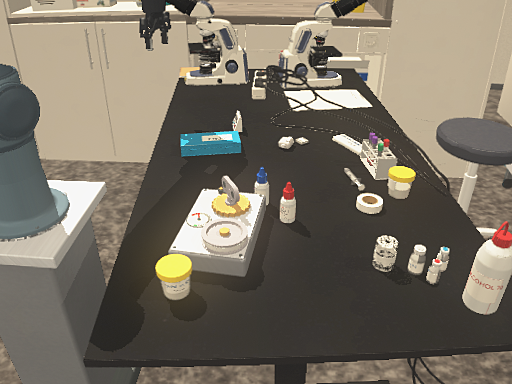

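Run:
```python
from h import *
a=cv2.imread('pics/a.png')[150:280,195:395]; b=cv2.imread('pics/b.png')[165:285,160:310]
a=cv2.resize(a,None,fx=4,fy=4,interpolation=cv2.INTER_CUBIC); b=cv2.resize(b,None,fx=5,fy=5,interpolation=cv2.INTER_CUBIC)
cv2.imwrite('pics/a2.png',a);cv2.imwrite('pics/b2.png',b)
```

```text
(no output)
```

View pics/a2.png

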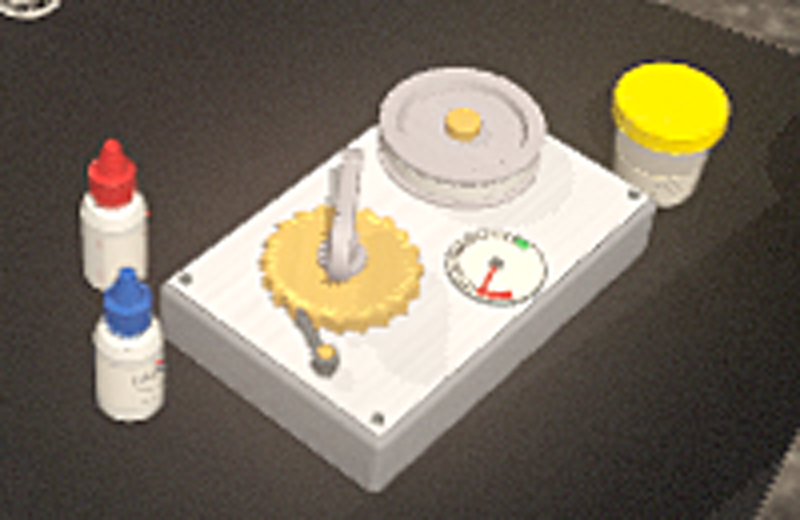

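Run:
```python
from h import *
f=lambda u,v:((u-1.5)/4+195,(v-1.5)/4+150)
px=[f(163,288),f(375,452),f(655,208),f(463,122),f(496,263)]
loc=np.array([[77.5,120,50],[-77.5,120,50],[-77.5,-120,50],[25,-68,80],[-45,-12,52]])/1000
W=np.array([back('a',p,l[2]) for p,l in zip(px,loc)]); print(W.round(4))
A=loc[:,:2]-loc[:,:2].mean(0);B=W[:,:2]-W[:,:2].mean(0)
th=np.arctan2((A[:,0]*B[:,1]-A[:,1]*B[:,0]).sum(),(A*B).sum())
c,s=np.cos(th),np.sin(th);Rm=np.array([[c,-s],[s,c]])
t=W[:,:2].mean(0)-Rm@loc[:,:2].mean(0)
print('yaw',th,'t',t,'res',((loc[:,:2]@Rm.T+t-W[:,:2])*1000).round(1))
k=Rm@[.01,.05]+t; print('key',k)
for n,p in dict(red=f(112,150),blue=f(126,275)).items(): print(n,back('a',p,.098)-[*k,0])
print('cup',back('a',f(670,105),.064)-[*k,0])
print(back('a',f(345,255),.078), back('a',f(352,152),.116),back('a',f(340,165),.116))
```

```text
[[ 0.5744  0.0506  0.05  ]
 [ 0.4272  0.0713  0.05  ]
 [ 0.3982 -0.1608  0.05  ]
 [ 0.5037 -0.1248  0.08  ]
 [ 0.4453 -0.07    0.052 ]]
yaw -0.11926350405908866 t [ 0.48817807 -0.05699728] res [[ 5.   2.3]
 [-1.7  0.1]
 [-1.3 -6.1]
 [ 1.2 -2.7]
 [-3.3  6.5]]
key [ 0.50405608 -0.00854226]
red [0.12448641 0.03329651 0.098     ]
blue [0.0629441  0.09732388 0.098     ]
cup [-0.07821793 -0.21717214  0.064     ]
[ 0.49934139 -0.00463703  0.078     ] [ 0.51903915 -0.03549572  0.116     ] [ 0.51847216 -0.02389141  0.116     ]
```

View pics/b2.png

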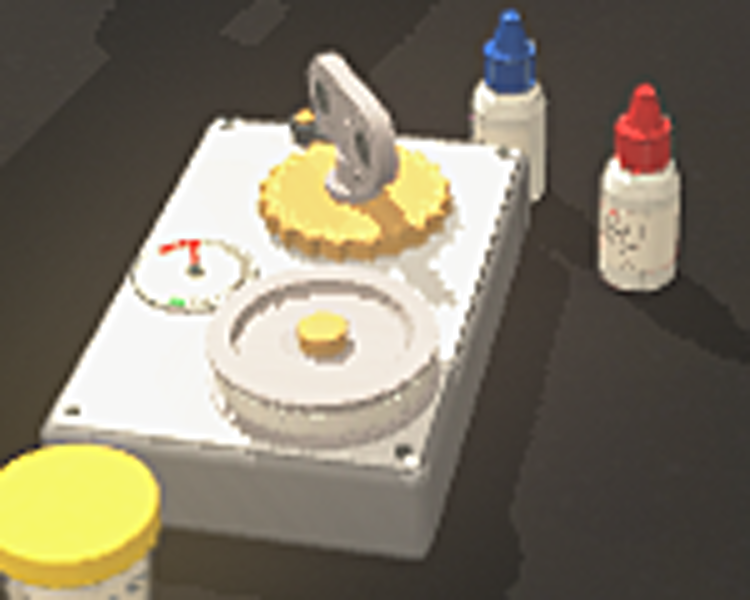

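>>> step_arm --rows '[[[10,-20,3],[0,0,-10],8.5],[[20,-40,3],[0,0,-20],8.5],[[30.8,-62.7,3],[0,0,-40],8.5],[[30.8,-62.7,3],[0,0,-40],8.5],[[30.8,-62.7,3],[0,0,-40],8.5],[[30.8,-62.7,3],[0,0,-40],8.5],[[30.8,-62.7,3],[0,0,-40],8.5],[[30.8,-62.7,3],[0,0,-40],8.5],[[30.8,-62.7,3],[0,0,-40],8.5],[[30.8,-62.7,3],[0,0,-40],8.5]]'

```text
time: 1.4
tool_pos: [0.472, 0.0576, 0.2389]
tool_rot: [1.513, 2.753, 0.0]
wrist_force: [0.8, 1.2, -0.6]
grip_width: 0.0851
```

>>> step_arm --rows '[[[3.2,-6.5,0],[0,0,0],8.5],[[3.2,-6.5,0],[0,0,0],8.5],[[3.2,-6.5,0],[0,0,0],8.5],[[3.2,-6.5,0],[0,0,0],8.5]]'

```text
time: 1.9
tool_pos: [0.503, -0.0042, 0.2386]
tool_rot: [-1.51, -2.754, -0.0]
wrist_force: [0.2, -0.3, 0.7]
grip_width: 0.0851
```

Run:
```python
from h import *
s=readout.get_state(); print(s['tool_pos'],s['tool_rot'],s['q'])
im=shot('wrist','d'); print(load('d')[2])
cv2.imwrite('pics/d2.png',cv2.resize(im[:,:,::-1],(768,576),interpolation=cv2.INTER_CUBIC))
```

```text
[ 0.50301068 -0.00415062  0.23862291] [-1.51031553e+00 -2.75401706e+00 -2.29291721e-04] [-2.34180175e-01 -1.29577749e-01  1.89849016e+00  3.12676633e-04
  1.37324672e+00 -8.01802992e-01]
[[ 8.43156003e-01  5.16095353e-01  1.50776464e-01  4.65139223e-01]
 [ 5.37668871e-01 -8.09129083e-01 -2.37112449e-01  5.55178014e-02]
 [-3.75011251e-04  2.80990596e-01 -9.59710448e-01  4.01126404e-01]
 [ 0.00000000e+00  0.00000000e+00  0.00000000e+00  1.00000000e+00]]
```

View pics/d2.png

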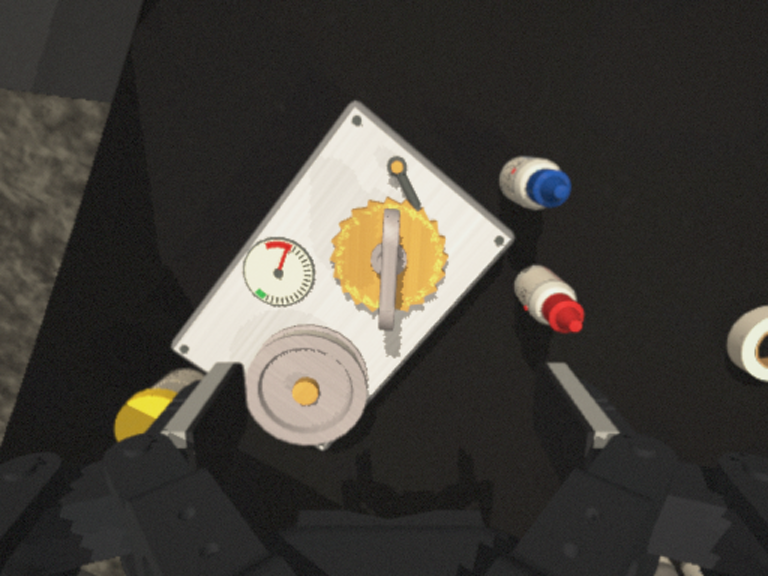

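Run:
```python
from h import *
f=lambda u,v:((u-.25)/1.5,(v-.25)/1.5)
px=[f(513,237),f(355,100),f(173,348),f(305,393),f(279,272)]
loc=np.array([[77.5,120,50],[-77.5,120,50],[-77.5,-120,50],[25,-68,80],[-45,-12,52]])/1000
W=np.array([back('d',p,l[2]) for p,l in zip(px,loc)])
A=loc[:,:2]-loc[:,:2].mean(0);B=W[:,:2]-W[:,:2].mean(0)
th=np.arctan2((A[:,0]*B[:,1]-A[:,1]*B[:,0]).sum(),(A*B).sum())
c,s=np.cos(th),np.sin(th);Rm=np.array([[c,-s],[s,c]])
t=W[:,:2].mean(0)-Rm@loc[:,:2].mean(0)
print('yaw',th,'t',t,'res',((loc[:,:2]@Rm.T+t-W[:,:2])*1000).round(1))
print('key',Rm@[.01,.05]+t,'wheel',back('d',f(389,257),.062))
e1,e2=[back('d',f(*p),.1) for p in [(391,212),(387,322)]]
print(e1,e2,(e1+e2)/2,np.linalg.norm(e1-e2),np.degrees(np.arctan2(*(e1-e2)[1::-1])))
k=Rm@[.01,.05]+t
for a in (110,115,120,125,130):
    d=np.radians(a);v=np.array([np.cos(d),np.sin(d)])
    print(a,[(proj('d',[*(k+o*v),z])[0]*1.5).round() for o,z in((.04,.097),(-.04,.097),(.021,.116),(-.021,.116))])
b=lambda p,z:back('d',f(*p),z)
print('blue cap',b((560,187),.095),'red',b((572,318),.095))
# dial
g=[b(p,.052)[:2] for p in [(279,272),(285,248),(262,295),(272,245),(290,246)]]
print([np.degrees(np.arctan2(*(x-g[0])[::-1])).round() for x in g[1:]])
```

```text
yaw -0.10864868745936275 t [ 0.49318203 -0.06124081] res [[ 5.2  3.9]
 [-2.9  2.7]
 [-4.1 -4.8]
 [ 1.6 -2.3]
 [ 0.3  0.4]]
key [ 0.50854481 -0.01261998] wheel [ 0.50824841 -0.01317391  0.062     ]
[0.48911552 0.0192711  0.1       ] [ 0.52598857 -0.04335773  0.1       ] [ 0.50755205 -0.01204332  0.1       ] 0.07267731838027876 120.48766858373519
110 [array([403., 208.]), array([377., 325.]), array([397., 244.]), array([382., 309.])]
115 [array([398., 207.]), array([382., 326.]), array([394., 243.]), array([385., 309.])]
120 [array([392., 207.]), array([387., 327.]), array([391., 243.]), array([388., 309.])]
125 [array([387., 207.]), array([392., 327.]), array([388., 243.]), array([391., 309.])]
130 [array([381., 207.]), array([397., 326.]), array([385., 243.]), array([394., 309.])]
blue cap [0.56921436 0.08759152 0.095     ] red [0.62940155 0.02384001 0.095     ]
[np.float64(106.0), np.float64(-95.0), np.float64(133.0), np.float64(97.0)]
```

>>> step_arm --rows '[[[0.5,-0.85,-5],[0,0,-2],8.5],[[0.5,-0.85,-9],[0,0,-2],8.5],[[0.5,-0.85,-12],[0,0,-2],8.5],[[0.5,-0.85,-14],[0,0,-2],8.5],[[0.5,-0.85,-14],[0,0,-2],8.5],[[0.5,-0.85,-14],[0,0,-2],8.5]]'

```text
time: 2.7
tool_pos: [0.5092, -0.0134, 0.1]
tool_rot: [1.558, 2.726, 0.001]
wrist_force: [-0.3, 0.5, 1.0]
grip_width: 0.0851
```

Run:
```python
from h import *
s=readout.get_state(); print(s['tool_pos'],s['tool_rot'],s['q'])
im=shot('wrist','e')
cv2.imwrite('pics/e2.png',cv2.resize(im[:,:,::-1],(768,576),interpolation=cv2.INTER_CUBIC))
```

```text
[ 0.50918807 -0.01342809  0.09998647] [1.55827685e+00 2.72591529e+00 7.95795439e-04] [-2.49283554e-01  4.85932945e-02  1.99617960e+00  3.53774667e-05
  1.09503320e+00 -7.81465933e-01]
```

View pics/e2.png

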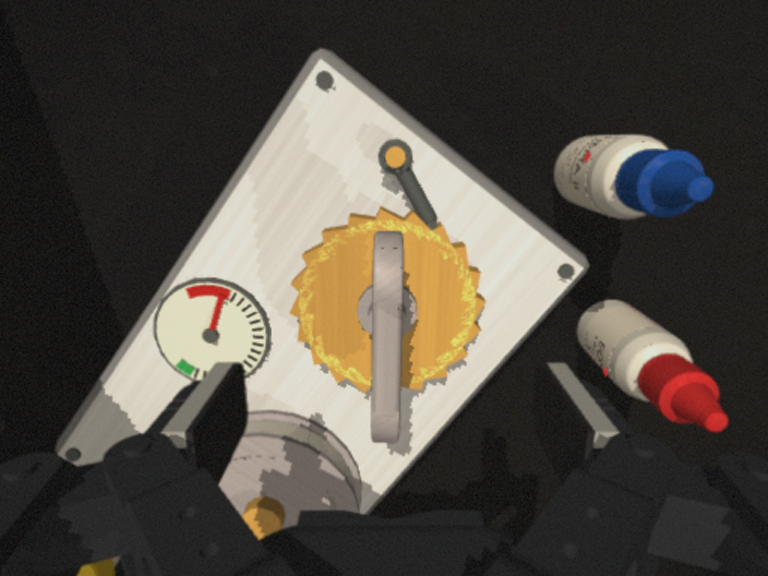

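Run:
```python
from h import *
s=readout.get_state(); p=s['tool_pos']
print('tcp px',proj('e',p)*1.5)
f=lambda u,v:((u-.25)/1.5,(v-.25)/1.5); b=lambda q,z:back('e',f(*q),z)
e=[b((389,233),.1),b((384,441),.097)]
print(e,sum(e)/2,np.degrees(np.arctan2(*(e[0]-e[1])[1::-1])),np.linalg.norm(e[0]-e[1]))
print('wheel',b((388,302),.062))
M=R.from_rotvec(s['tool_rot']).as_matrix()
for z in (-.019,-.013,0,.017):
  for y in (-.0425,.0425):
    for x in (-.011,.011): print(z,y,x,(proj('e',p+M@[x,y,z])[0]*1.5).round())
```

```text
tcp px [[389.37892394 343.82894022]]
[array([0.48872436, 0.02112223, 0.1       ]), array([ 0.52908179, -0.05130651,  0.097     ])] [ 0.50890307 -0.01509214  0.0985    ] 119.12662978563 0.08296773319216079
wheel [ 0.5073949 -0.0114745  0.062    ]
-0.019 -0.0425 -0.011 [260. 398.]
-0.019 -0.0425 0.011 [255. 336.]
-0.019 0.0425 -0.011 [519. 398.]
-0.019 0.0425 0.011 [524. 336.]
-0.013 -0.0425 -0.011 [264. 389.]
-0.013 -0.0425 0.011 [260. 329.]
-0.013 0.0425 -0.011 [514. 389.]
-0.013 0.0425 0.011 [519. 329.]
0 -0.0425 -0.011 [273. 372.]
0 -0.0425 0.011 [269. 315.]
0 0.0425 -0.011 [505. 372.]
0 0.0425 0.011 [510. 315.]
0.017 -0.0425 -0.011 [283. 352.]
0.017 -0.0425 0.011 [280. 300.]
0.017 0.0425 -0.011 [496. 352.]
0.017 0.0425 0.011 [499. 300.]
```

>>> step_arm --rows '[[[0,0,0],[0,0,0],4],[[0,0,0],[0,0,0],2],[[0,0,0],[0,0,0],1],[[0,0,0],[0,0,0],0.6],[[0,0,0],[0,0,0],0.6],[[0,0,0],[0,0,0],0.6],[[0,0,0],[0,0,0],0.6],[[0,0,0],[0,0,0],0.6]]'

```text
time: 3.75
tool_pos: [0.5086, -0.014, 0.0988]
tool_rot: [1.561, 2.726, -0.0]
wrist_force: [-0.3, -0.4, -0.6]
grip_width: 0.0059
```

Run:
```python
from h import *
im=shot('wrist','g'); im2=shot('side','g2')
a=cv2.resize(im[130:384,60:500,::-1],(800,462),interpolation=cv2.INTER_CUBIC)
cv2.imwrite('pics/g3.png',a)
cv2.imwrite('pics/g4.png',cv2.resize(im2[120:300,140:340,::-1],None,fx=3.3,fy=3.3,interpolation=cv2.INTER_CUBIC))
```

```text
(no output)
```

View pics/g3.png

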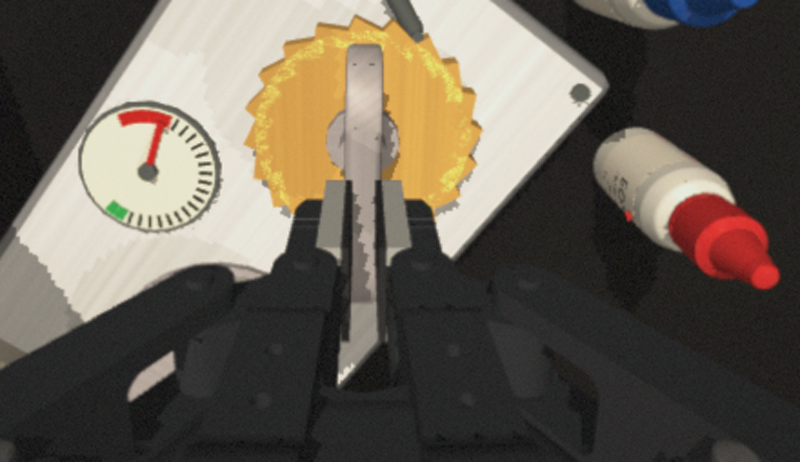

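View pics/g4.png

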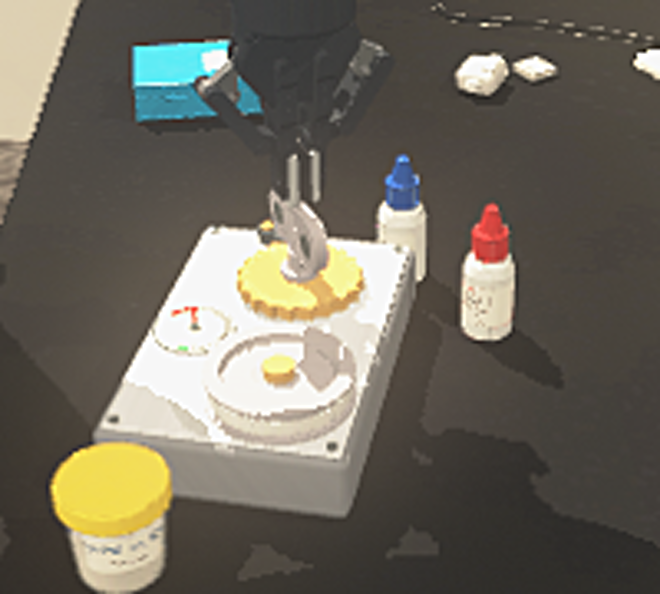

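Run:
```python
from h import *
s=readout.get_state(); p=s['tool_pos']
q=lambda P:((proj('g2',P)[0]-[140,120])*3.3).round()
print('tcp',q(p),'tip',q(p-[0,0,.017]),'wing top',q([.508,-.0125,.116]),'bot',q([.508,-.0125,.078]),'wheel',q([.508,-.0125,.062]))
for z in (.1,.12,.14,.16): print(z,q([.508,-.0125,z]))
im=shot('scene','g5')
cv2.imwrite('pics/g6.png',cv2.resize(im[130:270,200:380,::-1],None,fx=4,fy=4,interpolation=cv2.INTER_CUBIC))
f=lambda P:((proj('g5',P)[0]-[200,130])*4).round()
print('scene tcp',f(p),'tip',f(p-[0,0,.017]),f(p+[0,0,.023]))
```

```text
tcp [301. 227.] tip [302. 249.] wing top [300. 203.] bot [301. 253.] wheel [302. 274.]
0.1 [301. 225.]
0.12 [300. 198.]
0.14 [299. 171.]
0.16 [298. 143.]
scene tcp [321. 287.] tip [319. 310.] [324. 255.]
```

View pics/g6.png

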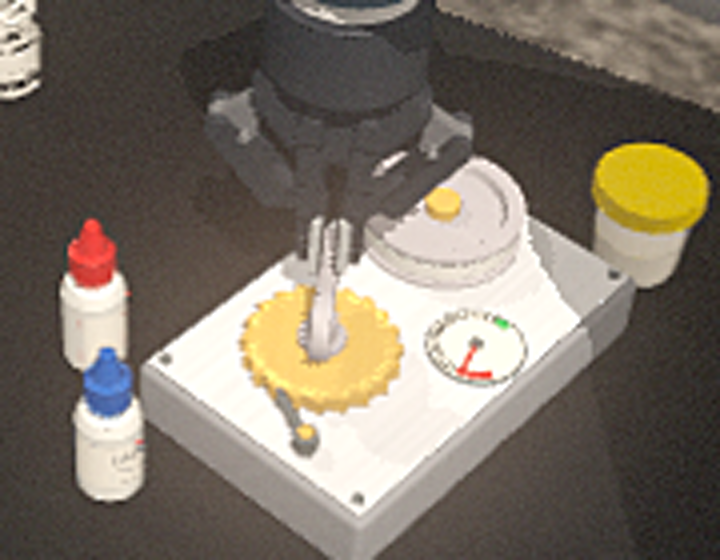

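Run:
```python
from h import *
s=readout.get_state(); p=s['tool_pos']
def tri(obs):
    A=[];b=[]
    for f,uv in obs:
        K,D,T=load(f); n=cv2.undistortPoints(np.array([[uv]],float),K,D)[0,0]
        d=T[:3,:3]@[n[0],n[1],1]; d/=np.linalg.norm(d); P=np.eye(3)-np.outer(d,d); A.append(P); b.append(P@T[:3,3])
    x=np.linalg.lstsq(np.vstack(A),np.hstack(b),rcond=None)[0]
    return x,[(proj(f,x)[0]-uv).round(1) for f,uv in obs]
g=lambda u,v:(u/3.3+140,v/3.3+120); h=lambda u,v:(u/4+200,v/4+130); w=lambda u,v:(u/800*440+60,v/462*254+130)
print('tip',tri([('g2',g(304,200)),('g5',h(332,275))]))
print('tip3',tri([('g2',g(304,200)),('g5',h(332,275)),('g',w(363,183))]))
print('drum knob',tri([('g2',g(280,371)),('g5',h(443,203))]))
print('key base',tri([('g2',g(304,270)),('g5',h(322,345))]))
print(p)
```

```text
tip (array([ 0.50578364, -0.00994358,  0.11524815]), [array([-2.1,  0.7]), array([-2.1, -1. ])])
tip3 (array([ 0.50571865, -0.00935061,  0.11510832]), [array([-2.1,  0.6]), array([-2.3, -0.8]), array([-0.6,  1. ])])
drum knob (array([ 0.50785407, -0.1328139 ,  0.07037454]), [array([-0.5,  0.2]), array([-0.5, -0.2])])
key base (array([ 0.50614158, -0.00999857,  0.06204648]), [array([-1.3,  0.4]), array([-1.3, -0.6])])
[ 0.50857641 -0.01394363  0.09884589]
```

The closed fingers stand at the wing's top edge. The two fixed cameras put their tips at z ≈ 0.115, where the stated geometry gives 0.082. They shut to 6 mm with no force, so nothing is gripped. I'll open, go about 2.3 cm lower and use the closed width as the check.

>>> step_arm --rows '[[[0,0,0],[0,0,0],5],[[0,0,0],[0,0,0],5],[[0,0,0],[0,0,0],5],[[0,0,-0.8],[0,0,0],5],[[0,0,-1.6],[0,0,0],5],[[0,0,-2.3],[0,0,0],5],[[0,0,-2.3],[0,0,0],5]]'

```text
time: 4.78
tool_pos: [0.5078, -0.0138, 0.0748]
tool_rot: [-1.56, -2.725, 0.001]
wrist_force: [-0.4, -0.6, 0.1]
grip_width: 0.05
```

>>> step_arm --rows '[[[0,0,0],[0,0,0],2],[[0,0,0],[0,0,0],1],[[0,0,0],[0,0,0],0.6],[[0,0,0],[0,0,0],0.6],[[0,0,0],[0,0,0],0.6],[[0,0,0],[0,0,0],0.6]]'

```text
time: 5.52
tool_pos: [0.5085, -0.0143, 0.0763]
tool_rot: [-1.561, -2.726, 0.001]
wrist_force: [-3.9, -2.0, 6.0]
grip_width: 0.009
```

>>> step_arm --rows '[[[0,0,0],[0,0,-8],0.2],[[0,0,0],[0,0,-16],0.2],[[0,0,0],[0,0,-24],0.2],[[0,0,0],[0,0,-30],0.2],[[0,0,0],[0,0,-30],0.2]]'

```text
time: 6.15
tool_pos: [0.5079, -0.0144, 0.0763]
tool_rot: [-2.212, -2.23, 0.004]
wrist_force: [-6.9, -3.4, 8.5]
grip_width: 0.0088
```

```bash
cat > st.py <<'E'
from h import *
s=readout.get_state(); a=s['tool_rot']; print('jaw',(2*np.degrees(np.arctan2(a[1],a[0]))-90+180)%360-180,'q',s['q'].round(3),'F',s['wrist_force'].round(1),'M',s['moment'].round(2),'w',s['grip_width'],s['tool_pos'].round(4),s['time'])
E
python3 st.py
```

```text
jaw 0.4530304070108855 q [-2.510e-01  8.600e-02  2.007e+00 -2.000e-03  1.050e+00 -2.580e-01] F [-6.9 -3.4  8.5] M [-0.48  1.1   0.07] w 0.008828184062851166 [ 0.5079 -0.0144  0.0763] 6.15
```

>>> step_arm --rows '[[[0,0,0],[0,0,-10],0.2],[[0,0,0],[0,0,-20],0.2],[[0,0,0],[0,0,-30],0.2],[[0,0,0],[0,0,-40],0.2],[[0,0,0],[0,0,-50],0.2],[[0,0,0],[0,0,-60],0.2],[[0,0,0],[0,0,-70],0.2],[[0,0,0],[0,0,-80],0.2],[[0,0,0],[0,0,-90],0.2],[[0,0,0],[0,0,-90],0.2]]'

```text
time: 7.4
tool_pos: [0.5066, -0.0133, 0.0763]
tool_rot: [-3.14, -0.012, 0.009]
wrist_force: [-12.6, 1.9, 13.2]
grip_width: 0.0086
```

```bash
python3 st.py
```

```text
jaw -89.55893317504007 q [-0.25   0.085  2.008 -0.     1.054  1.313] F [-12.6   1.9  13.2] M [0.17 1.83 0.13] w 0.008631784522023046 [ 0.5066 -0.0133  0.0763] 7.4
```

>>> step_arm --rows '[[[-0.1,0,0.1],[0,0,-10],0.2],[[-0.1,0,0.1],[0,0,-20],0.2],[[-0.1,0,0.1],[0,0,-30],0.2],[[-0.1,0,0.1],[0,0,-40],0.2],[[-0.1,0,0.1],[0,0,-50],0.2],[[-0.1,0,0.1],[0,0,-60],0.2],[[-0.1,0,0.1],[0,0,-66],0.2],[[-0.1,0,0.1],[0,0,-66],0.2]]'

```text
time: 8.4
tool_pos: [0.5072, -0.0122, 0.0763]
tool_rot: [-2.639, 1.7, 0.003]
wrist_force: [-0.9, 6.1, -0.0]
grip_width: 0.0084
```

```bash
python3 st.py
```

```text
jaw -155.58809580137137 q [-0.25   0.083  2.01   0.004  1.05   2.464] F [-0.9  6.1 -0. ] M [0.89 0.1  0.11] w 0.008377353584225361 [ 0.5072 -0.0122  0.0763] 8.4
```

>>> step_arm --rows '[[[0,0,0],[0,0,0],3],[[0,0,0],[0,0,0],6],[[0,0,0],[0,0,0],8],[[0,0,0],[0,0,0],8],[[0,0,3],[0,0,0],8],[[0,0,6],[0,0,0],8],[[0,0,7],[0,0,0],8],[[0,0,7],[0,0,0],8]]'

```text
time: 9.4
tool_pos: [0.5078, -0.014, 0.147]
tool_rot: [-2.641, 1.701, -0.001]
wrist_force: [0.3, -0.4, -0.4]
grip_width: 0.0799
```

>>> step_arm --rows '[[[0,0,0],[0,0,10],8],[[0,0,0],[0,0,20],8],[[0,0,0],[0,0,30],8],[[0,0,0],[0,0,40],8],[[0,0,0],[0,0,50],8],[[0,0,0],[0,0,60],8],[[0,0,0],[0,0,70],8],[[0,0,0],[0,0,80],8],[[0,0,0],[0,0,90],8],[[0,0,0],[0,0,100],8]]'

```text
time: 10.65
tool_pos: [0.5065, -0.0137, 0.1449]
tool_rot: [-2.997, -0.938, 0.004]
wrist_force: [0.3, -0.0, 0.1]
grip_width: 0.0799
```

>>> step_arm --rows '[[[0,0,0],[0,0,10],8],[[0,0,0],[0,0,20],8],[[0,0,0],[0,0,30],8],[[0,0,0],[0,0,40],8],[[0,0,0],[0,0,50],8],[[0,0,0],[0,0,60],8],[[0,0,0],[0,0,70],8],[[0,0,0],[0,0,80],8],[[0,0,0],[0,0,86],8],[[0,0,0],[0,0,86],8]]'

```text
time: 11.9
tool_pos: [0.5066, -0.0137, 0.1452]
tool_rot: [-1.561, -2.723, 0.001]
wrist_force: [-0.2, 0.5, -0.4]
grip_width: 0.0801
```

```bash
python3 st.py
python3 - <<'E'
from h import *
im=shot('wrist','k')
cv2.imwrite('pics/k2.png',cv2.resize(im[:,:,::-1],(768,576),interpolation=cv2.INTER_CUBIC))
p=readout.get_state()['tool_pos']
for a in (115,120,125):
    d=np.radians(a);v=np.array([np.cos(d),np.sin(d)])
    print(a,[(proj('k',[*(np.array([.508,-.0125])+o*v),.097])[0]*1.5).round() for o in (.04,-.04)])
E
```

```text
jaw 30.34620205839917 q [-0.251 -0.019  1.973 -0.     1.191 -0.781] F [-0.2  0.5 -0.4] M [-0.06 -0.01 -0.05] w 0.08006320652620795 [ 0.5066 -0.0137  0.1452] 11.9
115 [array([402., 212.]), array([385., 379.])]
120 [array([394., 212.]), array([393., 379.])]
125 [array([386., 212.]), array([400., 379.])]
```

View pics/k2.png

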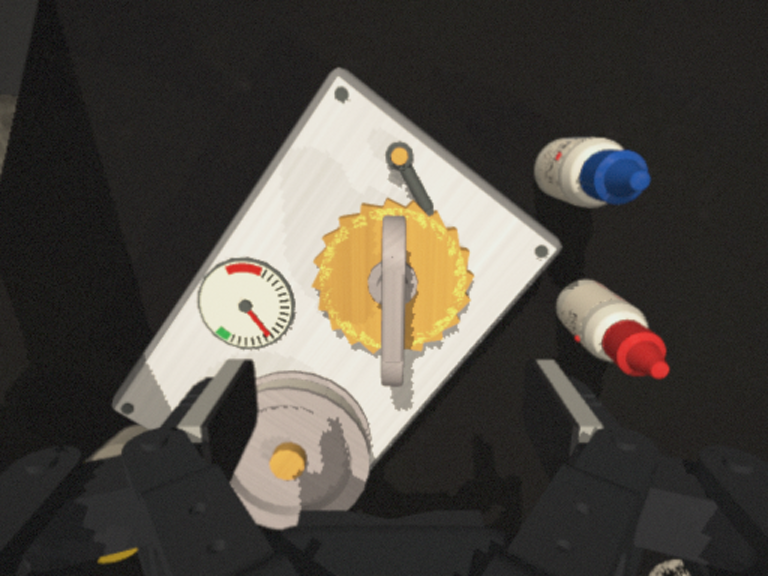

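>>> step_arm --rows '[[[0.1,0,-3],[0,0,0],5],[[0.1,0,-5],[0,0,0],5],[[0.1,0,-6.9],[0,0,0],5],[[0.1,0,-6.9],[0,0,0],5],[[0.1,0,-6.9],[0,0,0],2],[[0.1,0,-6.9],[0,0,0],1],[[0.1,0,-6.9],[0,0,0],0.2],[[0.1,0,-6.9],[0,0,0],0.2],[[0.1,0,-6.9],[0,0,0],0.2],[[0.1,0,-6.9],[0,0,0],0.2]]'

```text
time: 13.2
tool_pos: [0.5087, -0.0145, 0.079]
tool_rot: [1.561, 2.726, -0.002]
wrist_force: [-3.7, -1.2, 5.2]
grip_width: 0.0086
```

>>> step_arm --rows '[[[0,0,0],[0,0,-10],0.2],[[0,0,0],[0,0,-20],0.2],[[0,0,0],[0,0,-30],0.2],[[0,0,0],[0,0,-40],0.2],[[0,0,0],[0,0,-50],0.2],[[0,0,0],[0,0,-60],0.2],[[0,0,0],[0,0,-70],0.2],[[0,0,0],[0,0,-80],0.2],[[0,0,0],[0,0,-88],0.2],[[0,0,0],[0,0,-88],0.2]]'

```text
time: 14.45
tool_pos: [0.5066, -0.0141, 0.0789]
tool_rot: [-3.015, -0.878, 0.009]
wrist_force: [-12.7, -1.3, 14.4]
grip_width: 0.0086
```

```bash
python3 st.py
```

```text
jaw -57.54733405140314 q [-2.510e-01  8.100e-02  2.007e+00 -2.000e-03  1.059e+00  7.550e-01] F [-12.7  -1.3  14.4] M [-0.17  2.08  0.16] w 0.008606716758111643 [ 0.5066 -0.0141  0.0789] 14.45
```

>>> step_arm --rows '[[[-0.1,0,0],[0,0,-5],0.2],[[-0.1,0,0],[0,0,-10],0.2],[[-0.1,0,0],[0,0,-15],0.2],[[-0.1,0,0],[0,0,-20],0.2],[[-0.1,0,0],[0,0,-23],0.2],[[-0.1,0,0],[0,0,-23],0.2]]'

```text
time: 15.2
tool_pos: [0.5064, -0.0135, 0.0789]
tool_rot: [-3.13, -0.259, 0.006]
wrist_force: [-9.2, 1.4, 10.5]
grip_width: 0.0088
```

```bash
python3 st.py
```

```text
jaw -80.53526601124094 q [-2.510e-01  7.900e-02  2.009e+00 -1.000e-03  1.057e+00  1.155e+00] F [-9.2  1.4 10.5] M [0.23 1.54 0.21] w 0.008810909727592197 [ 0.5064 -0.0135  0.0789] 15.2
```

>>> step_arm --rows '[[[0,0,0],[0,0,-2],0.2],[[0,0,0],[0,0,-4],0.2],[[0,0,0],[0,0,-4],0.2]]'

```text
time: 15.58
tool_pos: [0.5064, -0.0135, 0.0789]
tool_rot: [-3.137, -0.152, 0.006]
wrist_force: [-9.7, 2.2, 10.7]
grip_width: 0.0083
```

```bash
python3 st.py
python3 - <<'E'
from h import *
im=shot('wrist','m'); cv2.imwrite('pics/m2.png',cv2.resize(im[:,:,::-1],(768,576),interpolation=cv2.INTER_CUBIC))
E
```

```text
jaw -84.442213189109 q [-2.500e-01  7.900e-02  2.009e+00 -1.000e-03  1.057e+00  1.224e+00] F [-9.7  2.2 10.7] M [0.34 1.51 0.63] w 0.008320316441327472 [ 0.5064 -0.0135  0.0789] 15.575
```

The moment about z jumped from 0.21 to 0.63 N m near the predicted turn, so the key is on its stop. I'll release, lift and check the dial.

>>> step_arm --rows '[[[0,0,0],[0,0,0],2],[[0,0,0],[0,0,0],5],[[0,0,0],[0,0,0],5],[[0,0,0],[0,0,0],5],[[0,0,3],[0,0,0],5],[[0,0,7],[0,0,0],5],[[0,0,12],[0,0,0],5],[[0,0,15],[0,0,0],5],[[0,0,15],[0,0,0],5],[[0,0,15],[0,0,0],5]]'

```text
time: 16.88
tool_pos: [0.5068, -0.0138, 0.2263]
tool_rot: [-3.137, -0.148, 0.003]
wrist_force: [0.6, 0.1, -0.7]
grip_width: 0.0497
```

```bash
python3 st.py
python3 - <<'E'
from h import *
im=shot('wrist','n'); cv2.imwrite('pics/n2.png',cv2.resize(im[:,:,::-1],(768,576),interpolation=cv2.INTER_CUBIC))
E
```

```text
jaw -84.584288559578 q [-0.251 -0.108  1.901  0.     1.35   1.225] F [ 0.6  0.1 -0.7] M [-0.08 -0.03  0.04] w 0.0497404837962063 [ 0.5068 -0.0138  0.2263] 16.875
```

View pics/n2.png

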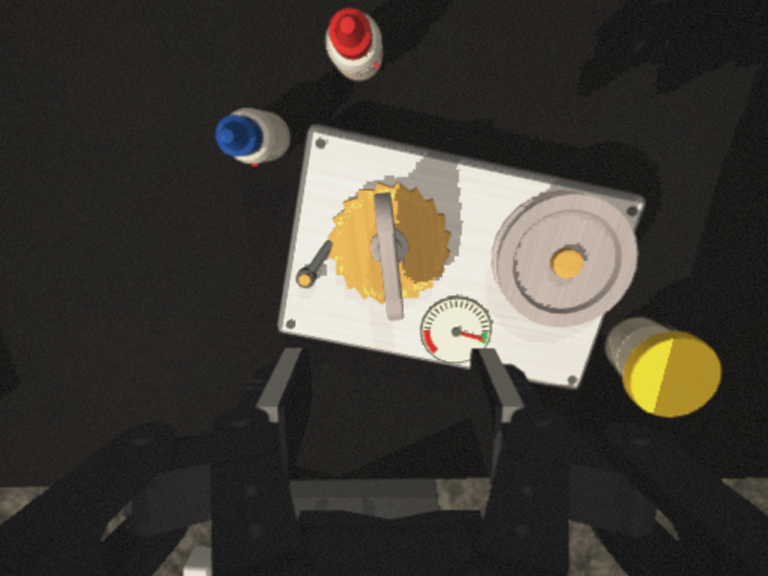

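Run:
```python
from h import *
print(r.hand_in())
```

```text
the job is handed in; nothing more can be done
None
```

The sampler is wound to its stop and the job is handed in at about 17 s of the 70 s allowed; no verdict was reported.

- **Winding:** I turned the key clockwise in two part turns, about 186° and then about 115°. At the end of the second, the moment about the key axis jumped from 0.21 to 0.63 N m, close to the turn where I expected the stop.
- **Last checks:** In the final picture the red hand stands at the green mark. The wing has settled back by about 6°, which fits the last click. The gripper is open, 15 cm above the key, with no force on the wrist. Both bottles and the specimen cup are upright and looked unmoved, but I did not measure their positions again.
- **What disagreed:** The first grasp, at the height worked out from the stated finger geometry, closed on nothing just above the wing. The fixed cameras put the fingertips about 33 mm higher than the stated 17 mm ahead of the TCP. I went about 2.3 cm lower, and the fingers then closed to about 9 mm on the 10 mm wing.

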